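# Set out the tasting display on the shop counter

## Robot

A 6-joint arm with a two-finger parallel gripper is mounted at the origin on a cart in front of the work surface, level with it; the furniture and walls round the work are solid. World frame = base frame: x ahead of the robot, y to its left, z up, the work surface at z = 0. Lengths are in mm, angles in rad, forces in N, time in s.
With the tool pointing down it reaches from about 400 to 925 mm from the base axis. Payload 12.5 kg.
Tool frame: the origin (TCP) lies midway between the tips of the shut fingers; the grasp point (between the pads) lies 19 mm behind it; z points along the fingers, y is the direction in which the jaws open and shut (so a half turn about z gives the same grasp; the last joint's range is limited). The gripper opens to 95 mm and grips with 3 to 60 N. Pads are 20 mm wide; open, the fingers measure 119 mm over their backs; the gripper's body (75 mm by 180 mm) begins 59 mm behind the grasp point.
Start: joints at [0.598, 0.491, 1.559, -0, 1.092, -0.106], TCP at [476.412, 404.572, 214.661] pointing down, gripper open.
Joint ranges: [-3.1, 3.1], [-0.84, 2.19], [0.05, 2.79], [-1.13, 4.28], [0.06, 2.93], [-2.69, 2.69]. Speed limits (rad/s): [2.22, 2.22, 2.79, 3.14, 3.14, 3.14].

## Interface

Orientations are given as [roll, pitch, yaw] about the fixed x, y, z axes, in that order (R = Rz(yaw) Ry(pitch) Rx(roll)).
In Python, from cell import * gives the robot as it stands. The module is installed in compiled form; this text tells all that it offers.
- The arm moves only by the tool carry_out, never from a script. Its argument "moves" is a list of rows, each an object of numbers: "dx", "dy", "dz": the shift along the tool's x, y, z in m; "twist": the turn about the tool's z in degrees. A call has 1 to 5 rows; each row is the pose to reach, as a shift and turn from the pose commanded when the call began, along the tool's axes at that moment; what a row does not reach only later rows make up. A row lasts 1/10 s, in which the tool goes at most 50 mm and 8.59 degrees, less where a joint would pass 70% of its speed; a pose out of reach is approached as far as the arm can. A call with a gripper value outside its range is refused whole. "grip" is the finger opening in m, from 0 to 0.0951, set as the call begins (left out, the last holds). The fingers move at their own pace and stop on an object; the grip force is fixed at half the most. Time passes only in rows, so rows that repeat a pose let the fingers close. It gives the time, the measured TCP pose, the force and the opening at its end, in the units of the state.
- state(): the state, without advancing time (a new reading comes with each control period).
- read_camera(name): name is "scene" or "top" or "wrist"; returns (picture, depth): 480x640x3 uint8, red, green, blue; 480x640 float32, mm along the optical axis (not along the pixel's ray), 0 where there is no reading.
- camera_info(name): a dict with "mtx" (3x3 intrinsics, pixels), "R" (3x3) and "t" (3): a world point X has camera coordinates R X + t. Camera axes: x right, y down, z forward; pixel columns grow to the right and rows downward; lengths in mm; the calibration is good to about 2 mm. The wrist camera is an equidistant fisheye: a pixel r from the principal point sees the ray r / f radians off the axis. A picture is of the moment at which its call begins: read the wrist's pose just before it. camera_info takes no time and is no camera call; for the wrist camera it gives the pose at the moment of the call.
- job_done(): hands the job in, once; it reports no verdict.
The state is a dict: "t": time; "joints": joint angles; "qvel": joint speeds; "tau": joint torques, N m; "eef_pos": TCP position; "tcp_rot": TCP orientation; "ft_force": force on the tool from outside, world axes, zero at the start; "moment": the same for the moment, N m; "opening": opening from 0.0 (shut) to 1.0 (fully open).
Only numpy, scipy, OpenCV 4.12 (cv2) and the standard library are available. Lean on these libraries where they do the work, as an engineer would, in place of code of your own. Each camera call takes 0.05 s, during which the arm holds its last target. There are 200 camera calls.

## Task

Set out the tasting display around the two food tins, which stay where they are: stand the wide glass jar midway between them, in line with both, and set the clay cup upright in the middle of its lid; stand the slim spice jar beside the wide jar, straight to its right as you look from the robot, with about 3 cm of gap between the two jars; and put the brass weight on the middle of the top of the taller tin. Leave the bell, the matchbox and the clothes peg where they are, and let go of everything.

Things in the scene. Friction and masses are not known exactly. Their poses are not given: they have to be found in the camera images.
- wide_jar: Wide glass jar with red contents and a green screw lid, upright, loose; 63 mm diameter, 99 mm tall, flat lid 57 mm across, 0.26 kg. Origin at the centre of its underside, z up.
- slim_jar: Slim spice jar with a red cap, upright, loose; 41 mm diameter, 105 mm tall, 0.11 kg. Origin at the centre of its underside, z up.
- cup: Small hand-made clay cup without a handle, open upward, loose; about 52 mm diameter, 53 mm tall, foot 44 mm across, 0.06 kg. Can be gripped across the belly. Origin at the centre of its underside, z up.
- weight: Brass shop weight: a cylinder of 42 mm diameter and 38 mm height with a 19 mm knob on top, 55 mm tall in all, loose, 0.45 kg. Origin at the centre of its underside, z up.
- flat_tin: The flat tin: low wide food tin, 86 mm diameter, 40 mm tall, fixed. Origin at the centre of its underside, z up; its x axis runs along the line through the two tins, away from the robot (within 0.06 rad of the world's x), its y axis to the left. The tall tin stands 210 mm from it (between centres), either nearer to the robot or farther away.
- tall_tin: The taller, narrower food tin: 75 mm diameter, 58 mm tall, flat top, fixed. Origin at the centre of its underside, z up.
- matchbox: Bystander: matchbox lying flat, 36 x 56 x 15 mm, loose. Origin at the centre of its underside, z up.
- bell: Bystander: round counter bell, 85 mm diameter, 58 mm tall, loose. It stands just in front of a fixed wooden bench that the arm must keep clear of: the front edge of the bench's top lies at x = 0.615 m and spans y = -0.045 to 0.285, z = 0.329 to 0.356, from there it runs back; a wrist swung across near it strikes it. Origin at the centre of its underside, z up.
- dolly_peg: Bystander: wooden clothes peg lying along its y axis, 15 x 110 x 15 mm, loose. Origin at the centre of its underside, z up.

How it is judged:
By the outcome, as a careful person would: the job done as asked, in the order asked, and still so for the second after the job is handed in, with the robot touching nothing.
It also fails if it takes over 118 s, if anything falls off the work surface, if the arm or the gripper's body presses on something with over 40 N, if the wrist force passes 120 N, or if a joint passes its speed limit or range.

## Working session

There is one attempt and no reset: what is moved stays moved. The work goes in short steps, Python scripts to look and compute and a tool call to move; the robot and the scene stay as the last step left them, time stands still between calls to the robot, and variables do not carry over. Pictures are saved under pics/ and viewed, about 12 in all and at most 16, crops included, and the job is handed in when it is done.

Besides the shell and the picture viewer there is one more tool, called after ">>>" as name(argument=value, ...) on one line, values as JSON. carry_out: Moves the arm, as the interface text tells. Its arguments: {"type":"object","properties":{"moves":{"type":"array","items":{"type":"object","properties":{"dx":{"type":"number"},"dy":{"type":"number"},"dz":{"type":"number"},"twist":{"type":"number"}}}},"grip":{"type":"number"}},"required":["moves"]}

```bash
mkdir -p pics; cat > h.py <<'E'
from cell import *
import numpy as np, cv2
def snap(name,f):
    p,d=read_camera(name); np.savez('pics/'+f+'.npz',p=p,d=d,**{k:np.array(v) for k,v in camera_info(name).items() if k in('mtx','R','t')})
    cv2.imwrite('pics/'+f+'.png',p[:,:,::-1]); return p,d
def cloud(f):
    z=np.load('pics/'+f+'.npz'); d=z['d']; K=z['mtx']
    v,u=np.mgrid[:480,:640]
    c=np.stack([(u-K[0,2])/K[0,0]*d,(v-K[1,2])/K[1,1]*d,d],-1)
    return (c-z['t'].ravel())@z['R'], z['p'], d
E
python3 - <<'E'
from h import *
snap('top','top1'); snap('scene','scene1')
for n in('top','scene'): print(camera_info(n))
print(state())
E
```

```text
{'mtx': array([[516.05685574,   0.        , 312.87788052],
       [  0.        , 516.05685574, 246.69707538],
       [  0.        ,   0.        ,   1.        ]]), 'R': array([[-0.01917608, -0.9996935 , -0.01565855],
       [-0.98951693,  0.02121838, -0.14284965],
       [ 0.14313811,  0.01275511, -0.98962053]]), 't': array([-46.32778609, 517.15190069, 827.96729058])}
{'mtx': array([[477.12027887,   0.        , 315.47739419],
       [  0.        , 477.12027887, 241.32236555],
       [  0.        ,   0.        ,   1.        ]]), 'R': array([[ 0.85253169, -0.5225638 , -0.01080674],
       [-0.44769034, -0.71939735, -0.53107515],
       [ 0.26974631,  0.45759647, -0.8472558 ]]), 't': array([-457.80754455,  222.87272211,  764.22672161])}
{'t': 0.1, 'joints': array([ 5.98406062e-01,  4.91459862e-01,  1.55937752e+00, -1.34754803e-05,
        1.09170767e+00, -1.05619449e-01]), 'qvel': array([ 0.0001608 , -0.00015661, -0.00322239,  0.0013659 ,  0.00054519,
        0.00031528]), 'tau': array([ 3.40223152e-03, -6.13622403e+01, -2.58606935e+01,  6.94695837e-02,
        4.69701143e-02, -6.45515070e-05]), 'eef_pos': array([476.22045948, 404.44231365, 214.14845993]), 'tcp_rot': array([-3.14064430e+00, -8.85191907e-05,  2.27482801e+00]), 'ft_force': array([ 0.17505429, -0.82596098,  0.28848528]), 'moment': array([-0.00587716, -0.00866451, -0.05228481]), 'opening': 0.997755399521205}
```

View pics/top1.png

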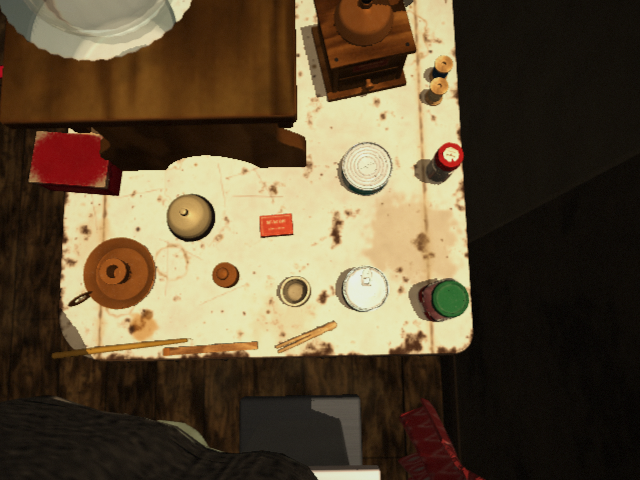

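View pics/scene1.png

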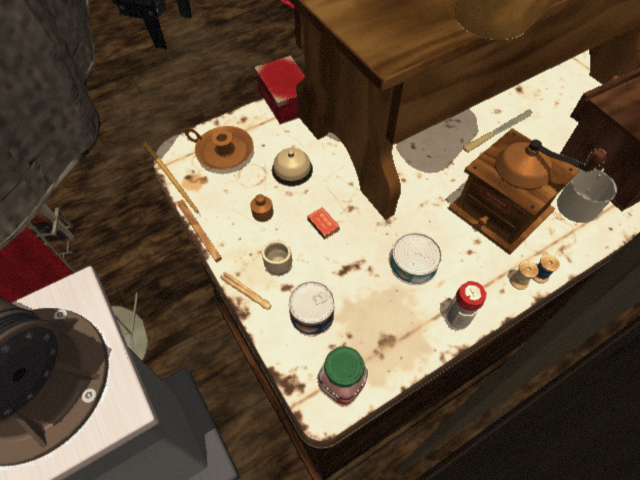

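The top view shows tins at about (366,167) and (365,288), the wide jar at (450,299), slim jar at (449,157), cup at (294,291), weight at (225,274), bell at (190,217), matchbox at (276,225) and peg at (306,335). The scene view agrees. Next I'll measure them from depth.

```bash
cat >> h.py <<'E'
def tops(f,items,rad=60):
    P,p,d=cloud(f)
    for n,(u,v,lo,hi) in items.items():
        w=np.zeros(d.shape,bool); r=rad//2; w[max(0,v-r):v+r,max(0,u-r):u+r]=1
        q=P[w&(d>0)&(P[...,2]>lo)&(P[...,2]<hi)]
        if len(q)<10: print(n,'few',len(q),P[v,u]); continue
        c,rr=cv2.minEnclosingCircle(q[:,:2].astype(np.float32))
        b=(np.percentile(q,2,0)+np.percentile(q,98,0))/2
        print(n,len(q),'mean',q.mean(0).round(1),'circ',np.round(c,1),round(rr,1),'mid',b.round(1))
E
python3 - <<'E'
from h import *
print('top')
tops('top1',dict(farT=(366,167,30,75),nearT=(365,288,30,75),wide=(450,299,88,115),slim=(449,157,95,118),cup=(294,291,44,62),wt=(225,274,44,62),wtbody=(225,274,28,43),bell=(190,217,25,75),box=(276,225,9,22),peg=(306,335,8,25),table=(320,240,-20,20)))
print('scene')
tops('scene1',dict(nearT=(311,303,30,75),farT=(415,254,30,75),wide=(345,366,88,115),slim=(471,297,95,118),cup=(277,254,44,62),wt=(262,205,44,65),wtbody=(262,207,28,43),box=(323,222,9,22),peg=(247,290,8,25)))
E
```

```text
top
farT 1990 mean [ 653.7 -151.3   38. ] circ [ 653.8 -152. ] 43.7 mid [ 653.7 -151.3   37.9]
nearT 1708 mean [ 444.  -140.1   55.6] circ [ 444.3 -140.2] 37.7 mid [ 444.3 -140.1   55.5]
wide 1128 mean [ 423.3 -264.    99. ] circ [ 423.6 -264.7] 28.6 mid [ 423.5 -264.2   97.6]
slim 578 mean [ 646.9 -275.1  105.5] circ [ 648.2 -276.2] 21.2 mid [ 647.7 -275.6  103. ]
cup 300 mean [442.5 -25.4  51.5] circ [442.9 -25.5] 25.6 mid [442.7 -25.8  50. ]
wt 112 mean [473.2  92.6  53.8] circ [473.7  93.3] 9.6 mid [473.4  93.1  52.9]
wtbody 384 mean [472.9  91.7  34.4] circ [473.9  93.4] 21.1 mid [473.5  93.4  34.5]
bell 1429 mean [574.6 154.3  40.2] circ [577.3 157.6] 37.4 mid [576.3 156.4  42.2]
box 690 mean [558.9   7.5  16.5] circ [559.5   7.5] 32.6 mid [559.    7.3  16.2]
peg 481 mean [368.3 -42.   13.3] circ [367.5 -42.3] 54.2 mid [368.1 -42.   13.2]
table 3588 mean [533.9 -68.3   0.9] circ [534.4 -68.2] 73.3 mid [534.2 -68.3   1. ]
scene
nearT 1814 mean [ 440.2 -145.9   53. ] circ [ 441.9 -142.1] 38.4 mid [ 440.9 -143.9   45.9]
farT 1737 mean [ 651.  -154.3   36.7] circ [ 651.4 -153.1] 43.8 mid [ 651.3 -153.7   36.3]
wide 1307 mean [ 420.3 -268.9   98.2] circ [ 421.6 -267.5] 28.8 mid [ 420.6 -268.3   96.2]
slim 601 mean [ 644.1 -279.2  104.4] circ [ 646.  -277.9] 21.7 mid [ 645.4 -279.   101.9]
cup 292 mean [439.8 -30.4  49.9] circ [441.9 -56.5] 53.5 mid [439.8 -55.6  50.1]
wt 81 mean [470.6  89.2  52.2] circ [470.9  90.9] 10.1 mid [470.9  90.8  51.2]
wtbody 255 mean [469.5  85.6  33.3] circ [471.5  90.3] 21.6 mid [471.5  88.   33.8]
box 508 mean [556.6   4.3  15. ] circ [557.1   5.7] 33.0 mid [556.8   5.4  14. ]
peg 453 mean [370.9 -44.2  12.6] circ [384.4 -35.8] 59.6 mid [384.5 -45.   15.4]
```

>>> carry_out(moves=[{"twist": 8.5},{"twist": 17},{"twist": 25.5},{"twist": 34},{"twist": 40.3}])

```text
schema error: expected keys dx, dy, dz, twist
```

```bash
python3 - <<'E'
from h import *
P,p,d=cloud('top1')
for u,v in [(330,98),(405,85),(333,80),(400,70),(330,40),(408,45),(440,85),(443,62),(465,340),(460,200),(470,300)]: print(u,v,P[v,u].round())
s=state();print(s['t'],s['eef_pos'],s['tcp_rot'])
c=camera_info('wrist');print(-c['R'].T@np.ravel(c['t']),c['R'][2])
E
```

```text
330 98 [789. -92.  11.]
405 85 [ 815. -230.    1.]
333 80 [798. -97.  63.]
400 70 [ 823. -215.   43.]
330 40 [835. -92. 125.]
408 45 [ 824. -215.  124.]
440 85 [ 792. -282.   47.]
443 62 [ 834. -289.   47.]
465 340 [ 356. -310.    2.]
460 200 [ 599. -317.    1.]
470 300 [ 423. -324.   -1.]
0.1 [476.22045948 404.44231365 214.14845993] [-3.14064430e+00 -8.85191907e-05  2.27482801e+00]
[432.60221965 456.5762532  385.0750003 ] [ 0.15742057 -0.18624967 -0.96980917]
```

>>> carry_out(moves=[{"dx": 0,"dy": 0,"dz": 0,"twist": 8.5},{"dx": 0,"dy": 0,"dz": 0,"twist": 17},{"dx": 0,"dy": 0,"dz": 0,"twist": 25.5},{"dx": 0,"dy": 0,"dz": 0,"twist": 34},{"dx": 0,"dy": 0,"dz": 0,"twist": 40.3}])

```text
t: 0.6
eef_pos: [476.3, 404.5, 214.3]
tcp_rot: [-3.141, 0.0, 1.566]
ft_force: [0.6, 0.8, 0.7]
opening: 1.004
```

>>> carry_out(moves=[{"dx": -0.04,"dy": -0.003,"dz": 0,"twist": 0},{"dx": -0.085,"dy": -0.006,"dz": 0,"twist": 0},{"dx": -0.13,"dy": -0.01,"dz": 0,"twist": 0},{"dx": -0.175,"dy": -0.013,"dz": 0,"twist": 0},{"dx": -0.22,"dy": -0.016,"dz": 0,"twist": 0}])

```text
t: 1.1
eef_pos: [460.0, 182.9, 214.5]
tcp_rot: [-3.141, 0.0, 1.572]
ft_force: [0.5, -0.2, 0.3]
opening: 1.002
```

>>> carry_out(moves=[{"dx": -0.045,"dy": -0.003,"dz": 0,"twist": 0},{"dx": -0.09,"dy": -0.006,"dz": 0,"twist": 0},{"dx": -0.135,"dy": -0.01,"dz": 0,"twist": 0},{"dx": -0.18,"dy": -0.013,"dz": 0,"twist": 0},{"dx": -0.225,"dy": -0.017,"dz": 0,"twist": 0}])

```text
t: 1.6
eef_pos: [443.2, -42.2, 214.6]
tcp_rot: [3.142, -0.0, 1.572]
ft_force: [0.6, 0.3, -0.1]
opening: 0.998
```

>>> carry_out(moves=[{"dx": -0.045,"dy": -0.003,"dz": 0,"twist": 0},{"dx": -0.09,"dy": -0.006,"dz": 0,"twist": 0},{"dx": -0.135,"dy": -0.01,"dz": 0,"twist": 0},{"dx": -0.18,"dy": -0.013,"dz": 0,"twist": 0},{"dx": -0.225,"dy": -0.017,"dz": 0,"twist": 0}])

```text
t: 2.1
eef_pos: [426.3, -267.3, 214.5]
tcp_rot: [-3.142, -0.0, 1.571]
ft_force: [0.4, 1.0, 0.9]
opening: 0.999
```

>>> carry_out(moves=[{"dx": 0.001,"dy": -0.004,"dz": 0.03,"twist": 0},{"dx": 0.001,"dy": -0.004,"dz": 0.07,"twist": 0},{"dx": 0.001,"dy": -0.004,"dz": 0.11,"twist": 0},{"dx": 0.001,"dy": -0.004,"dz": 0.15,"twist": 0},{"dx": 0.001,"dy": -0.004,"dz": 0.178,"twist": 0}])

```text
t: 2.6
eef_pos: [422.1, -264.0, 34.3]
tcp_rot: [-3.14, -0.001, 1.571]
ft_force: [0.2, -0.9, 0.2]
opening: 1.002
```

>>> carry_out(moves=[{"dx": 0,"dy": 0,"dz": 0,"twist": 0},{"dx": 0,"dy": 0,"dz": 0,"twist": 0},{"dx": 0,"dy": 0,"dz": 0,"twist": 0},{"dx": 0,"dy": 0,"dz": 0,"twist": 0},{"dx": 0,"dy": 0,"dz": 0,"twist": 0}], grip=0.05)

```text
t: 3.1
eef_pos: [423.4, -264.9, 38.1]
tcp_rot: [3.14, 0.002, 1.572]
ft_force: [-1.3, 0.4, 7.6]
opening: 0.718
```

>>> carry_out(moves=[{"dx": 0,"dy": 0,"dz": 0,"twist": 0},{"dx": 0,"dy": 0,"dz": 0,"twist": 0},{"dx": 0,"dy": 0,"dz": 0,"twist": 0},{"dx": 0,"dy": 0,"dz": 0,"twist": 0},{"dx": 0,"dy": 0,"dz": 0,"twist": 0}])

```text
t: 3.6
eef_pos: [423.4, -264.9, 38.1]
tcp_rot: [3.14, 0.002, 1.572]
ft_force: [-0.5, 0.1, 8.2]
opening: 0.718
```

```bash
python3 - <<'E'
from h import *
snap('wrist','w1')
print(state())
E
```

```text
{'t': 3.65, 'joints': array([-6.91402352e-01,  5.83979998e-01,  2.02705577e+00,  4.80909491e-05,
        5.28060353e-01, -6.92298314e-01]), 'qvel': array([-0.00034053,  0.00136804, -0.00090535,  0.00090582, -0.00100121,
        0.00191918]), 'tau': array([ -0.078014  , -50.29038548, -11.99795991,   0.12325304,
        -0.26371429,   0.05946115]), 'eef_pos': array([ 423.35312558, -264.85408341,   38.08021879]), 'tcp_rot': array([3.13965534e+00, 1.57482056e-03, 1.57164925e+00]), 'ft_force': array([-0.21494228,  0.82090988,  8.01302081]), 'moment': array([0.04751631, 0.2898297 , 0.08047643]), 'opening': 0.7175394571341241}
```

View pics/w1.png

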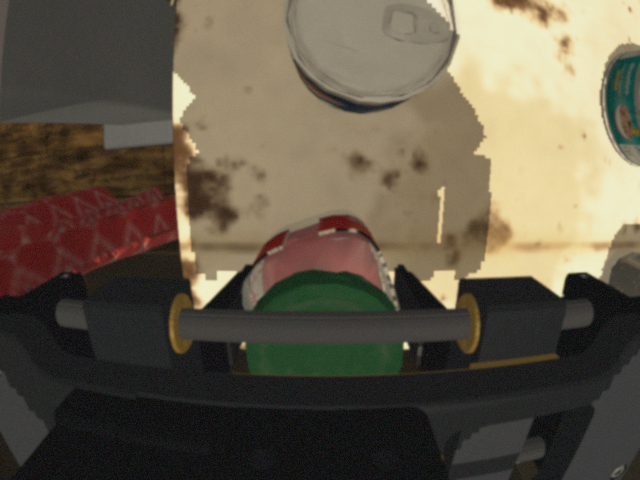

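The wrist view shows the green lid at (322,320), centred between the fingers, with the tall tin behind it at (370,40). The grip looks fine, so I'll lift.

>>> carry_out(moves=[{"dx": 0,"dy": 0,"dz": -0.01,"twist": 0},{"dx": 0,"dy": 0,"dz": -0.03,"twist": 0},{"dx": 0,"dy": 0,"dz": -0.06,"twist": 0},{"dx": 0,"dy": 0,"dz": -0.09,"twist": 0},{"dx": 0,"dy": 0,"dz": -0.09,"twist": 0}])

```text
t: 4.15
eef_pos: [424.0, -265.3, 130.6]
tcp_rot: [3.136, 0.004, 1.571]
ft_force: [0.4, -0.6, -3.0]
opening: 0.717
```

>>> carry_out(moves=[{"dx": 0.024,"dy": 0.025,"dz": 0,"twist": 0},{"dx": 0.055,"dy": 0.055,"dz": 0,"twist": 0},{"dx": 0.085,"dy": 0.09,"dz": 0,"twist": 0},{"dx": 0.11,"dy": 0.115,"dz": 0,"twist": 0},{"dx": 0.1195,"dy": 0.124,"dz": 0,"twist": 0}])

```text
t: 4.65
eef_pos: [548.2, -142.6, 126.2]
tcp_rot: [3.142, -0.0, 1.574]
ft_force: [-0.5, 0.7, -1.8]
opening: 0.718
```

>>> carry_out(moves=[{"dx": 0,"dy": 0,"dz": 0.02,"twist": 0},{"dx": 0,"dy": 0,"dz": 0.05,"twist": 0},{"dx": 0,"dy": 0,"dz": 0.075,"twist": 0},{"dx": 0,"dy": 0,"dz": 0.082,"twist": 0},{"dx": 0,"dy": 0,"dz": 0.082,"twist": 0}])

```text
t: 5.15
eef_pos: [546.1, -145.0, 43.9]
tcp_rot: [-3.14, -0.001, 1.571]
ft_force: [-0.1, 0.6, -2.4]
opening: 0.717
```

```bash
python3 - <<'E'
from h import *
snap('top','top2'); snap('scene','scene2')
for f,n in(('top2','wide'),):
  P,p,d=cloud(f)
  m=(np.abs(P[...,0]-548)<45)&(np.abs(P[...,1]+147)<45)&(P[...,2]>80)&(p[...,1]>p[...,0]*1.3)
  print(m.sum(),P[m].mean(0))
s=state();print(s['eef_pos'],s['tcp_rot'],s['ft_force'])
E
```

```text
0 [nan nan nan]
[ 547.02179468 -145.26200926   45.49971365] [3.14068057e+00 3.11864497e-04 1.57113086e+00] [-0.11685541 -0.091383   -2.48594687]<stdin>:6: RuntimeWarning: Mean of empty slice.
  ret = um.true_divide(
```

>>> carry_out(moves=[{"dx": -0.0005,"dy": 0.0005,"dz": 0.003,"twist": 0},{"dx": -0.0005,"dy": 0.0005,"dz": 0.005,"twist": 0},{"dx": -0.0005,"dy": 0.0005,"dz": 0.007,"twist": 0},{"dx": -0.0005,"dy": 0.0005,"dz": 0.0075,"twist": 0},{"dx": -0.0005,"dy": 0.0005,"dz": 0.0075,"twist": 0}])

```text
t: 5.75
eef_pos: [547.5, -145.4, 38.1]
tcp_rot: [3.141, 0.0, 1.572]
ft_force: [-2.8, 0.7, 8.6]
opening: 0.715
```

>>> carry_out(moves=[{"dx": 0,"dy": 0,"dz": 0,"twist": 0},{"dx": 0,"dy": 0,"dz": 0,"twist": 0},{"dx": 0,"dy": 0,"dz": 0,"twist": 0},{"dx": 0,"dy": 0,"dz": 0,"twist": 0},{"dx": 0,"dy": 0,"dz": -0.01,"twist": 0}], grip=0.085)

```text
t: 6.25
eef_pos: [546.7, -145.1, 46.5]
tcp_rot: [-3.14, -0.001, 1.571]
ft_force: [-0.3, -0.6, 0.5]
opening: 0.892
```

>>> carry_out(moves=[{"dx": 0,"dy": 0,"dz": -0.03,"twist": 0},{"dx": 0,"dy": 0,"dz": -0.06,"twist": 0},{"dx": 0,"dy": 0,"dz": -0.1,"twist": 0},{"dx": 0,"dy": 0,"dz": -0.14,"twist": 0},{"dx": 0,"dy": 0,"dz": -0.17,"twist": 0}])

```text
t: 6.75
eef_pos: [547.4, -145.4, 220.4]
tcp_rot: [3.139, 0.001, 1.571]
ft_force: [0.5, 0.8, -0.4]
opening: 0.892
```

>>> carry_out(moves=[{"dx": 0.03,"dy": -0.025,"dz": 0,"twist": 0},{"dx": 0.06,"dy": -0.052,"dz": 0,"twist": 0},{"dx": 0.09,"dy": -0.08,"dz": 0,"twist": 0},{"dx": 0.115,"dy": -0.1,"dz": 0,"twist": 0},{"dx": 0.119,"dy": -0.105,"dz": 0,"twist": 0}], grip=0.0951)

```text
t: 7.25
eef_pos: [440.2, -24.6, 218.0]
tcp_rot: [3.141, -0.0, 1.573]
ft_force: [-0.2, -0.9, 0.7]
opening: 1.001
```

```bash
cat >> h.py <<'E'
def at(f,x,y,lo,hi,r=45):
    P,p,d=cloud(f)
    q=P[(d>0)&(np.hypot(P[...,0]-x,P[...,1]-y)<r)&(P[...,2]>lo)&(P[...,2]<hi)]
    if len(q)<10: return print(f,'few')
    c,rr=cv2.minEnclosingCircle(q[:,:2].astype(np.float32))
    print(f,(x,y),len(q),'mean',q.mean(0).round(1),'circ',np.round(c,1),round(rr,1))
E
python3 - <<'E'
from h import *
s=state();print(s['t'],s['eef_pos'],s['tcp_rot'],s['opening'])
snap('top','top3'); snap('scene','scene3')
for f in('top3','scene3'):
  at(f,548,-147,92,115); at(f,442,-27,44,65)
E
```

```text
7.25 [440.15382903 -24.56571708 217.9872369 ] [ 3.14139038e+00 -2.08849699e-04  1.57319266e+00] 1.0013141785486177
top3 (548, -147) 1002 mean [ 547.2 -146.1   99.5] circ [ 547.9 -146.3] 28.9
top3 few
scene3 (548, -147) 914 mean [ 544.6 -149.7   98.2] circ [ 545.9 -148.2] 29.5
scene3 (442, -27) 291 mean [439.6 -28.1  49.8] circ [440.5 -28.2] 25.4
```

The wide jar is standing within 1 mm of the midpoint in both cameras. Next, the cup.

>>> carry_out(moves=[{"dx": 0,"dy": -0.0005,"dz": 0.03,"twist": 0},{"dx": 0,"dy": -0.0005,"dz": 0.075,"twist": 0},{"dx": 0,"dy": -0.0005,"dz": 0.12,"twist": 0},{"dx": 0,"dy": -0.0005,"dz": 0.165,"twist": 0},{"dx": 0,"dy": -0.0005,"dz": 0.195,"twist": 0}])

```text
t: 7.85
eef_pos: [442.1, -27.4, 19.5]
tcp_rot: [-3.14, -0.0, 1.57]
ft_force: [-0.4, 0.6, 0.0]
opening: 1.0
```

>>> carry_out(moves=[{"dx": 0,"dy": 0,"dz": 0.006,"twist": 0},{"dx": 0,"dy": 0,"dz": 0.009,"twist": 0},{"dx": 0,"dy": 0,"dz": 0.009,"twist": 0},{"dx": 0,"dy": 0,"dz": 0.009,"twist": 0},{"dx": 0,"dy": 0,"dz": 0.009,"twist": 0}])

```text
t: 8.35
eef_pos: [442.4, -26.6, 14.3]
tcp_rot: [3.139, 0.0, 1.572]
ft_force: [0.5, -0.7, 0.3]
opening: 1.001
```

>>> carry_out(moves=[{"dx": 0,"dy": 0,"dz": 0.003,"twist": 0},{"dx": 0,"dy": 0,"dz": 0.003,"twist": 0},{"dx": 0,"dy": 0,"dz": 0.003,"twist": 0},{"dx": 0,"dy": 0,"dz": 0.003,"twist": 0},{"dx": 0,"dy": 0,"dz": 0.003,"twist": 0}], grip=0.035)

```text
t: 8.85
eef_pos: [441.7, -26.4, 10.1]
tcp_rot: [3.142, -0.0, 1.571]
ft_force: [0.7, 0.1, 0.9]
opening: 0.635
```

>>> carry_out(moves=[{"dx": 0,"dy": 0,"dz": 0,"twist": 0},{"dx": 0,"dy": 0,"dz": 0,"twist": 0},{"dx": 0,"dy": 0,"dz": 0,"twist": 0},{"dx": 0,"dy": 0,"dz": 0,"twist": 0},{"dx": 0,"dy": 0,"dz": 0,"twist": 0}])

```text
t: 9.35
eef_pos: [441.7, -26.4, 10.2]
tcp_rot: [3.142, -0.0, 1.571]
ft_force: [-0.2, -0.0, 1.0]
opening: 0.52
```

>>> carry_out(moves=[{"dx": 0,"dy": 0,"dz": -0.02,"twist": 0},{"dx": 0,"dy": 0,"dz": -0.06,"twist": 0},{"dx": 0,"dy": 0,"dz": -0.1,"twist": 0},{"dx": 0,"dy": 0,"dz": -0.13,"twist": 0},{"dx": 0,"dy": 0,"dz": -0.13,"twist": 0}])

```text
t: 9.85
eef_pos: [443.0, -26.7, 143.3]
tcp_rot: [3.135, 0.001, 1.572]
ft_force: [-0.0, 0.4, -1.4]
opening: 0.518
```

```bash
python3 - <<'E'
from h import *
s=state();print(s['t'],s['eef_pos'],s['tcp_rot'],s['opening'],s['ft_force'])
snap('scene','scene4')
p=cv2.imread('pics/scene4.png')[120:400,180:500]; cv2.imwrite('pics/c4.png',cv2.resize(p,None,fx=2,fy=2))
E
```

```text
9.85 [443.04023348 -26.66598144 143.31727424] [3.13543614e+00 1.23609945e-03 1.57153224e+00] 0.5182789906380115 [-0.00899006  0.44024764 -1.37285326]
```

View pics/c4.png

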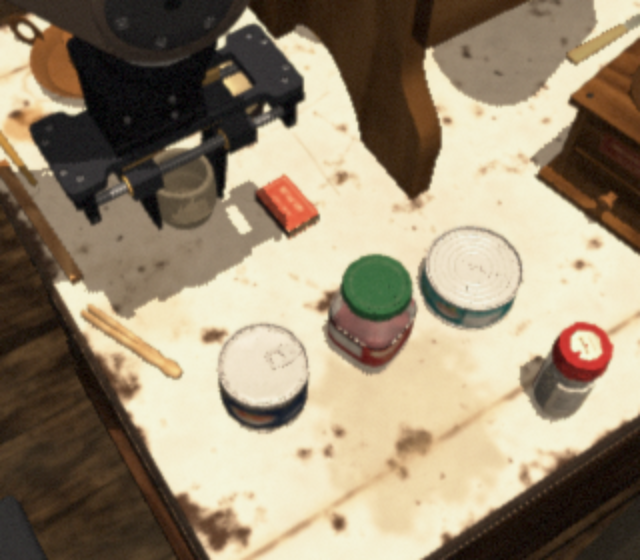

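The cup hangs upright in the fingers, and the wide jar stands between the tins. The next move takes it over the lid.

>>> carry_out(moves=[{"dx": -0.025,"dy": 0.022,"dz": 0,"twist": 0},{"dx": -0.055,"dy": 0.048,"dz": 0,"twist": 0},{"dx": -0.09,"dy": 0.08,"dz": 0,"twist": 0},{"dx": -0.112,"dy": 0.098,"dz": 0,"twist": 0},{"dx": -0.12,"dy": 0.1055,"dz": 0,"twist": 0}])

```text
t: 10.4
eef_pos: [548.0, -148.2, 138.0]
tcp_rot: [-3.14, -0.001, 1.57]
ft_force: [-0.4, 0.7, -1.2]
opening: 0.521
```

>>> carry_out(moves=[{"dx": 0,"dy": 0,"dz": 0.01,"twist": 0},{"dx": 0,"dy": 0,"dz": 0.018,"twist": 0},{"dx": 0,"dy": 0,"dz": 0.025,"twist": 0},{"dx": 0,"dy": 0,"dz": 0.025,"twist": 0},{"dx": 0,"dy": 0,"dz": 0.025,"twist": 0}])

```text
t: 10.9
eef_pos: [547.0, -145.8, 115.1]
tcp_rot: [-3.141, -0.0, 1.572]
ft_force: [0.5, -0.3, -0.8]
opening: 0.521
```

>>> carry_out(moves=[{"dx": -0.0005,"dy": 0,"dz": 0.002,"twist": 0},{"dx": -0.0005,"dy": 0,"dz": 0.004,"twist": 0},{"dx": -0.0005,"dy": 0,"dz": 0.005,"twist": 0},{"dx": -0.0005,"dy": 0,"dz": 0.006,"twist": 0},{"dx": -0.0005,"dy": 0,"dz": 0.006,"twist": 0}])

```text
t: 11.4
eef_pos: [547.3, -146.9, 109.2]
tcp_rot: [3.141, 0.0, 1.571]
ft_force: [0.8, -0.1, 0.0]
opening: 0.52
```

>>> carry_out(moves=[{"dx": 0,"dy": 0,"dz": 0.0005,"twist": 0},{"dx": 0,"dy": 0,"dz": 0.0005,"twist": 0},{"dx": 0,"dy": 0,"dz": 0.0005,"twist": 0}])

```text
t: 11.7
eef_pos: [547.4, -146.9, 109.2]
tcp_rot: [3.141, 0.0, 1.571]
ft_force: [-2.2, 0.7, 4.4]
opening: 0.519
```

>>> carry_out(moves=[{"dx": 0,"dy": 0,"dz": 0,"twist": 0},{"dx": 0,"dy": 0,"dz": 0,"twist": 0},{"dx": 0,"dy": 0,"dz": 0,"twist": 0},{"dx": 0,"dy": 0,"dz": 0,"twist": 0},{"dx": 0,"dy": 0,"dz": 0,"twist": 0}], grip=0.085)

```text
t: 12.2
eef_pos: [547.3, -146.9, 108.6]
tcp_rot: [3.142, -0.0, 1.571]
ft_force: [-0.7, 0.1, 0.1]
opening: 0.869
```

>>> carry_out(moves=[{"dx": 0,"dy": 0,"dz": -0.02,"twist": 0},{"dx": 0,"dy": 0,"dz": -0.04,"twist": 0},{"dx": 0,"dy": 0,"dz": -0.07,"twist": 0},{"dx": 0,"dy": 0,"dz": -0.1,"twist": 0},{"dx": 0,"dy": 0,"dz": -0.11,"twist": 0}])

```text
t: 12.7
eef_pos: [548.0, -147.1, 221.3]
tcp_rot: [3.138, 0.001, 1.571]
ft_force: [0.3, 0.4, -0.3]
opening: 0.891
```

>>> carry_out(moves=[{"dx": -0.025,"dy": 0.02,"dz": 0,"twist": 0},{"dx": -0.06,"dy": 0.045,"dz": 0,"twist": 0},{"dx": -0.09,"dy": 0.07,"dz": 0,"twist": 0},{"dx": -0.12,"dy": 0.09,"dz": 0,"twist": 0},{"dx": -0.1295,"dy": 0.099,"dz": 0,"twist": 0}], grip=0.0951)

```text
t: 13.2
eef_pos: [647.1, -278.9, 216.7]
tcp_rot: [-3.141, -0.0, 1.57]
ft_force: [-0.3, 0.7, 0.4]
opening: 0.998
```

```bash
python3 - <<'E'
from h import *
s=state();print(s['t'],s['eef_pos'],s['tcp_rot'],s['opening'])
snap('top','top5'); snap('scene','scene5')
for f in('top5','scene5'):
  at(f,547,-147,143,165,32); at(f,547,-147,92,108,30); at(f,647,-277,95,118,25)
p=cv2.imread('pics/scene5.png')[120:400,220:540]; cv2.imwrite('pics/c5.png',cv2.resize(p,None,fx=2,fy=2))
E
```

```text
13.2 [ 647.13146814 -278.94979647  216.67282826] [-3.14060905e+00 -3.38650328e-04  1.56981817e+00] 0.9978696476701232
top5 (547, -147) 207 mean [ 552.7 -134.1  149.8] circ [ 547.8 -144.3] 25.0
top5 (547, -147) 163 mean [ 544.3 -130.5  101.7] circ [ 545.4 -135.8] 22.7
top5 few
scene5 (547, -147) 389 mean [ 544.3 -148.5  148.8] circ [ 545.4 -148.7] 25.4
scene5 (547, -147) 357 mean [ 536.9 -158.3   99. ] circ [ 545.2 -148.7] 28.6
scene5 (647, -277) 607 mean [ 644.1 -279.3  104.3] circ [ 647.2 -278.9] 22.1
```

View pics/c5.png

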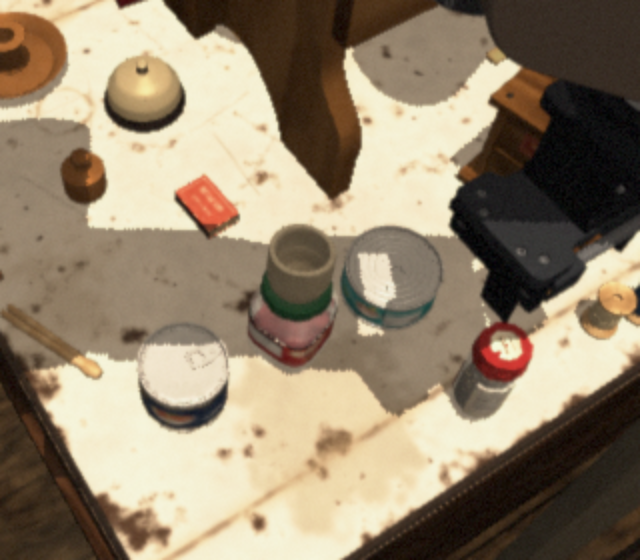

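The cup stands upright in the middle of the lid at (300,265), and the gripper is above the slim jar at (500,370). I'll pick that up next.

>>> carry_out(moves=[{"dx": -0.0005,"dy": 0.0005,"dz": 0.03,"twist": 0},{"dx": -0.0005,"dy": 0.0005,"dz": 0.075,"twist": 0},{"dx": -0.0005,"dy": 0.0005,"dz": 0.12,"twist": 0},{"dx": -0.0005,"dy": 0.0005,"dz": 0.155,"twist": 0},{"dx": -0.0005,"dy": 0.0005,"dz": 0.172,"twist": 0}])

```text
t: 13.8
eef_pos: [645.0, -275.2, 43.1]
tcp_rot: [-3.137, -0.002, 1.572]
ft_force: [-0.4, -0.2, -0.3]
opening: 0.998
```

>>> carry_out(moves=[{"dx": 0,"dy": 0,"dz": 0,"twist": 0},{"dx": 0,"dy": 0,"dz": 0,"twist": 0},{"dx": 0,"dy": 0,"dz": 0,"twist": 0},{"dx": 0,"dy": 0,"dz": 0,"twist": 0},{"dx": 0,"dy": 0,"dz": 0,"twist": 0}], grip=0.028)

```text
t: 14.3
eef_pos: [647.2, -277.0, 47.9]
tcp_rot: [3.14, 0.001, 1.571]
ft_force: [0.6, 0.1, 0.8]
opening: 0.637
```

>>> carry_out(moves=[{"dx": 0,"dy": 0,"dz": 0,"twist": 0},{"dx": 0,"dy": 0,"dz": 0,"twist": 0},{"dx": 0,"dy": 0,"dz": 0,"twist": 0},{"dx": 0,"dy": 0,"dz": 0,"twist": 0},{"dx": 0,"dy": 0,"dz": 0,"twist": 0}])

```text
t: 14.8
eef_pos: [646.9, -276.8, 46.7]
tcp_rot: [3.141, 0.0, 1.571]
ft_force: [0.0, 0.5, 2.2]
opening: 0.426
```

>>> carry_out(moves=[{"dx": 0,"dy": 0,"dz": 0,"twist": 0},{"dx": 0,"dy": 0,"dz": 0,"twist": 0},{"dx": 0,"dy": 0,"dz": 0,"twist": 0}])

```text
t: 15.1
eef_pos: [646.9, -276.8, 46.7]
tcp_rot: [3.141, 0.0, 1.571]
ft_force: [0.0, -0.7, 2.5]
opening: 0.424
```

>>> carry_out(moves=[{"dx": 0,"dy": 0,"dz": -0.01,"twist": 0},{"dx": 0,"dy": 0,"dz": -0.03,"twist": 0},{"dx": 0,"dy": 0,"dz": -0.05,"twist": 0},{"dx": 0,"dy": 0,"dz": -0.05,"twist": 0},{"dx": 0,"dy": 0,"dz": -0.05,"twist": 0}])

```text
t: 15.6
eef_pos: [646.7, -276.7, 96.6]
tcp_rot: [3.141, 0.0, 1.571]
ft_force: [-0.4, -0.0, -1.1]
opening: 0.429
```

>>> carry_out(moves=[{"dx": 0,"dy": -0.025,"dz": 0,"twist": 0},{"dx": 0.008,"dy": -0.055,"dz": 0,"twist": 0},{"dx": 0.025,"dy": -0.08,"dz": 0,"twist": 0},{"dx": 0.042,"dy": -0.096,"dz": 0,"twist": 0},{"dx": 0.0483,"dy": -0.1017,"dz": 0,"twist": 0}])

```text
t: 16.1
eef_pos: [543.2, -227.1, 95.7]
tcp_rot: [-3.139, -0.002, 1.572]
ft_force: [0.5, -0.3, -0.3]
opening: 0.427
```

>>> carry_out(moves=[{"dx": 0,"dy": 0,"dz": 0.01,"twist": 0},{"dx": 0,"dy": 0,"dz": 0.03,"twist": 0},{"dx": 0,"dy": 0,"dz": 0.043,"twist": 0},{"dx": 0,"dy": 0,"dz": 0.045,"twist": 0},{"dx": 0,"dy": 0,"dz": 0.045,"twist": 0}])

```text
t: 16.6
eef_pos: [545.2, -228.8, 50.8]
tcp_rot: [-3.141, -0.001, 1.571]
ft_force: [-0.3, 0.6, -1.4]
opening: 0.426
```

```bash
python3 - <<'E'
from h import *
s=state();print(s['t'],s['eef_pos'],s['tcp_rot'],s['opening'],s['ft_force'])
E
```

```text
16.6 [ 545.24520566 -228.8174991    50.82209286] [-3.14063181e+00 -5.99945481e-04  1.57130263e+00] 0.42612946719015193 [-0.26522801  0.63676063 -1.35881244]
```

>>> carry_out(moves=[{"dx": 0,"dy": 0,"dz": 0.002,"twist": 0},{"dx": 0,"dy": 0,"dz": 0.004,"twist": 0},{"dx": 0,"dy": 0,"dz": 0.005,"twist": 0},{"dx": 0,"dy": 0,"dz": 0.005,"twist": 0},{"dx": 0,"dy": 0,"dz": 0.005,"twist": 0}])

```text
t: 17.1
eef_pos: [545.2, -228.6, 46.8]
tcp_rot: [3.141, 0.0, 1.571]
ft_force: [0.8, -0.6, -0.4]
opening: 0.428
```

>>> carry_out(moves=[{"dx": 0,"dy": 0,"dz": 0,"twist": 0},{"dx": 0,"dy": 0,"dz": 0,"twist": 0},{"dx": 0,"dy": 0,"dz": 0,"twist": 0},{"dx": 0,"dy": 0,"dz": 0,"twist": 0},{"dx": 0,"dy": 0,"dz": 0,"twist": 0}], grip=0.085)

```text
t: 17.6
eef_pos: [545.1, -228.6, 46.6]
tcp_rot: [3.142, -0.0, 1.571]
ft_force: [0.4, 0.7, -0.6]
opening: 0.791
```

>>> carry_out(moves=[{"dx": 0,"dy": 0,"dz": -0.02,"twist": 0},{"dx": 0,"dy": 0,"dz": -0.06,"twist": 0},{"dx": 0,"dy": 0,"dz": -0.1,"twist": 0},{"dx": 0,"dy": 0,"dz": -0.14,"twist": 0},{"dx": 0,"dy": 0,"dz": -0.18,"twist": 0}])

```text
t: 18.1
eef_pos: [544.9, -228.4, 228.4]
tcp_rot: [3.142, -0.0, 1.571]
ft_force: [0.9, -0.3, 0.4]
opening: 0.898
```

>>> carry_out(moves=[{"dx": 0.025,"dy": -0.008,"dz": 0,"twist": 0},{"dx": 0.06,"dy": -0.016,"dz": 0,"twist": 0},{"dx": 0.1,"dy": -0.025,"dz": 0,"twist": 0},{"dx": 0.14,"dy": -0.034,"dz": 0,"twist": 0},{"dx": 0.18,"dy": -0.043,"dz": 0,"twist": 0}])

```text
t: 18.6
eef_pos: [501.3, -47.2, 226.7]
tcp_rot: [3.141, -0.0, 1.571]
ft_force: [0.7, 0.5, 0.1]
opening: 0.895
```

>>> carry_out(moves=[{"dx": 0.035,"dy": -0.008,"dz": 0,"twist": 0},{"dx": 0.07,"dy": -0.016,"dz": 0,"twist": 0},{"dx": 0.105,"dy": -0.023,"dz": 0,"twist": 0},{"dx": 0.13,"dy": -0.028,"dz": 0,"twist": 0},{"dx": 0.1407,"dy": -0.0298,"dz": 0,"twist": 0}])

```text
t: 19.1
eef_pos: [471.5, 93.8, 226.8]
tcp_rot: [3.141, -0.0, 1.573]
ft_force: [-0.1, -0.6, 0.0]
opening: 0.896
```

>>> carry_out(moves=[{"dx": 0,"dy": 0,"dz": 0,"twist": 8},{"dx": 0,"dy": 0,"dz": 0,"twist": 16},{"dx": 0,"dy": 0,"dz": 0,"twist": 24},{"dx": 0,"dy": 0,"dz": 0,"twist": 32},{"dx": 0,"dy": 0,"dz": 0,"twist": 40}])

```text
t: 19.6
eef_pos: [472.3, 91.5, 226.6]
tcp_rot: [3.141, 0.0, 0.867]
ft_force: [0.1, 1.5, 0.3]
opening: 0.893
```

>>> carry_out(moves=[{"dx": 0,"dy": 0,"dz": 0,"twist": 8},{"dx": 0,"dy": 0,"dz": 0,"twist": 16},{"dx": 0,"dy": 0,"dz": 0,"twist": 24},{"dx": 0,"dy": 0,"dz": 0,"twist": 32},{"dx": 0,"dy": 0,"dz": 0,"twist": 40}])

```text
t: 20.1
eef_pos: [472.3, 91.5, 226.6]
tcp_rot: [3.141, -0.0, 0.169]
ft_force: [0.2, 0.1, -0.3]
opening: 0.894
```

>>> carry_out(moves=[{"dx": 0,"dy": 0,"dz": 0,"twist": 7},{"dx": 0,"dy": 0,"dz": 0,"twist": 10},{"dx": 0,"dy": 0,"dz": 0,"twist": 10},{"dx": 0,"dy": 0,"dz": 0,"twist": 10}], grip=0.0951)

```text
t: 20.5
eef_pos: [472.2, 91.7, 226.6]
tcp_rot: [3.142, -0.0, 0.002]
ft_force: [0.1, 0.2, 0.4]
opening: 0.997
```

```bash
python3 - <<'E'
from h import *
s=state();print(s['t'],s['eef_pos'],s['tcp_rot'],s['opening'],s['joints'])
snap('top','top6');snap('scene','scene6')
for f in('top6','scene6'):
  at(f,546,-228,97,118,30); at(f,547,-147,143,165,32)
at('scene6',472,92,44,65,25)
E
```

```text
20.5 [472.23595758  91.71896145 226.61942891] [ 3.14158240e+00 -4.54088556e-05  2.09377812e-03] 0.9970119547079576 [ 5.44204437e-02  2.72670804e-01  1.88453246e+00 -1.51426049e-05
  9.84344576e-01  1.62313137e+00]
top6 (546, -228) 565 mean [ 545.4 -227.   106. ] circ [ 546.  -227.8] 20.7
top6 (547, -147) 402 mean [ 547.4 -145.6  149.9] circ [ 547.6 -146.8] 25.7
scene6 (546, -228) 582 mean [ 542.9 -231.3  104.9] circ [ 544.7 -230.2] 21.2
scene6 (547, -147) 384 mean [ 544.4 -148.6  148.7] circ [ 545.5 -148.4] 25.4
scene6 (472, 92) 82 mean [470.6  89.1  52.1] circ [471.  91.] 9.9
```

Slim jar is placed: the offset from the wide jar is about (-1, -81.5) mm, so the gap is about 30 mm. Next, the weight.

>>> carry_out(moves=[{"dx": 0,"dy": 0,"dz": 0.03,"twist": 0},{"dx": 0,"dy": 0,"dz": 0.075,"twist": 0},{"dx": 0,"dy": 0,"dz": 0.12,"twist": 0},{"dx": 0,"dy": 0,"dz": 0.165,"twist": 0},{"dx": 0,"dy": 0,"dz": 0.205,"twist": 0}])

```text
t: 21.1
eef_pos: [471.9, 92.0, 19.9]
tcp_rot: [-3.142, -0.0, 0.002]
ft_force: [0.9, 0.0, 0.5]
opening: 0.997
```

>>> carry_out(moves=[{"dx": 0,"dy": 0,"dz": 0.006,"twist": 0},{"dx": 0,"dy": 0,"dz": 0.012,"twist": 0},{"dx": 0,"dy": 0,"dz": 0.015,"twist": 0},{"dx": 0,"dy": 0,"dz": 0.015,"twist": 0},{"dx": 0,"dy": 0,"dz": 0.015,"twist": 0}])

```text
t: 21.6
eef_pos: [472.8, 92.1, 7.9]
tcp_rot: [-3.141, -0.002, 0.001]
ft_force: [0.7, 0.2, 0.9]
opening: 1.001
```

>>> carry_out(moves=[{"dx": 0,"dy": 0,"dz": 0,"twist": 0},{"dx": 0,"dy": 0,"dz": 0,"twist": 0},{"dx": 0,"dy": 0,"dz": 0,"twist": 0},{"dx": 0,"dy": 0,"dz": 0,"twist": 0},{"dx": 0,"dy": 0,"dz": 0,"twist": 0}], grip=0.028)

```text
t: 22.1
eef_pos: [472.1, 92.1, 6.6]
tcp_rot: [-3.142, -0.0, 0.001]
ft_force: [0.6, -0.2, -0.0]
opening: 0.634
```

>>> carry_out(moves=[{"dx": 0,"dy": 0,"dz": 0,"twist": 0},{"dx": 0,"dy": 0,"dz": 0,"twist": 0},{"dx": 0,"dy": 0,"dz": 0,"twist": 0},{"dx": 0,"dy": 0,"dz": 0,"twist": 0},{"dx": 0,"dy": 0,"dz": 0,"twist": 0}])

```text
t: 22.6
eef_pos: [472.1, 92.1, 6.6]
tcp_rot: [-3.142, -0.0, 0.001]
ft_force: [-0.7, 0.2, 1.0]
opening: 0.419
```

>>> carry_out(moves=[{"dx": 0,"dy": 0,"dz": 0,"twist": 0},{"dx": 0,"dy": 0,"dz": 0,"twist": 0},{"dx": 0,"dy": 0,"dz": 0,"twist": 0}])

```text
t: 22.9
eef_pos: [472.1, 92.1, 6.7]
tcp_rot: [-3.142, -0.0, 0.001]
ft_force: [-0.5, -0.9, 0.2]
opening: 0.424
```

>>> carry_out(moves=[{"dx": 0,"dy": 0,"dz": -0.01,"twist": 0},{"dx": 0,"dy": 0,"dz": -0.04,"twist": 0},{"dx": 0,"dy": 0,"dz": -0.08,"twist": 0},{"dx": 0,"dy": 0,"dz": -0.1,"twist": 0},{"dx": 0,"dy": 0,"dz": -0.1,"twist": 0}])

```text
t: 23.4
eef_pos: [473.0, 92.2, 109.2]
tcp_rot: [-3.141, -0.005, 0.001]
ft_force: [0.5, 0.0, -4.7]
opening: 0.423
```

>>> carry_out(moves=[{"dx": -0.002,"dy": 0.02,"dz": 0,"twist": 0},{"dx": -0.006,"dy": 0.05,"dz": 0,"twist": 0},{"dx": -0.01,"dy": 0.085,"dz": 0,"twist": 0},{"dx": -0.015,"dy": 0.12,"dz": 0,"twist": 0},{"dx": -0.019,"dy": 0.155,"dz": 0,"twist": 0}])

```text
t: 23.9
eef_pos: [452.1, -64.0, 105.4]
tcp_rot: [-3.141, 0.002, 0.001]
ft_force: [0.8, 0.8, -4.5]
opening: 0.421
```

>>> carry_out(moves=[{"dx": -0.004,"dy": 0.03,"dz": 0,"twist": 0},{"dx": -0.007,"dy": 0.055,"dz": 0,"twist": 0},{"dx": -0.0095,"dy": 0.072,"dz": 0,"twist": 0},{"dx": -0.0102,"dy": 0.0783,"dz": 0,"twist": 0},{"dx": -0.0102,"dy": 0.0783,"dz": 0,"twist": 0}])

```text
t: 24.4
eef_pos: [442.6, -141.4, 105.8]
tcp_rot: [-3.141, 0.001, -0.001]
ft_force: [-0.1, 0.1, -3.7]
opening: 0.422
```

>>> carry_out(moves=[{"dx": 0,"dy": 0,"dz": 0.01,"twist": 0},{"dx": 0,"dy": 0,"dz": 0.022,"twist": 0},{"dx": 0,"dy": 0,"dz": 0.034,"twist": 0},{"dx": 0,"dy": 0,"dz": 0.037,"twist": 0},{"dx": 0,"dy": 0,"dz": 0.037,"twist": 0}])

```text
t: 24.9
eef_pos: [442.9, -140.4, 68.9]
tcp_rot: [-3.141, 0.001, 0.002]
ft_force: [0.3, -0.5, -4.4]
opening: 0.424
```

```bash
python3 - <<'E'
from h import *
snap('scene','scene7'); s=state();print(s['t'],s['eef_pos'],s['tcp_rot'],s['opening'],s['ft_force'])
p=cv2.imread('pics/scene7.png')[160:440,220:540]; cv2.imwrite('pics/c7.png',cv2.resize(p,None,fx=2,fy=2))
E
```

```text
24.95 [ 443.07464261 -140.67990964   69.40738713] [-3.14124149e+00  4.91668877e-04  1.43315558e-03] 0.420945742513351 [ 1.99040362e-03  2.97406636e-01 -4.79757175e+00]
```

View pics/c7.png

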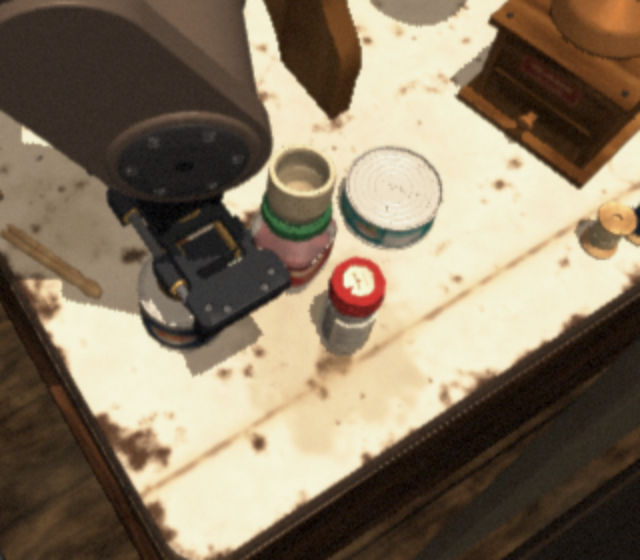

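The weight is over the tall tin at (195,290), and the jars and cup are undisturbed. I'll lower it to contact.

>>> carry_out(moves=[{"dx": 0,"dy": 0.0005,"dz": 0.002,"twist": 0},{"dx": 0,"dy": 0.0005,"dz": 0.004,"twist": 0},{"dx": 0,"dy": 0.0005,"dz": 0.005,"twist": 0},{"dx": 0,"dy": 0.0005,"dz": 0.005,"twist": 0},{"dx": 0,"dy": 0.0005,"dz": 0.005,"twist": 0}])

```text
t: 25.45
eef_pos: [443.1, -141.8, 64.7]
tcp_rot: [3.142, -0.0, 0.001]
ft_force: [-0.4, -0.8, -3.0]
opening: 0.424
```

>>> carry_out(moves=[{"dx": 0,"dy": 0,"dz": 0.0005,"twist": 0},{"dx": 0,"dy": 0,"dz": 0.0005,"twist": 0},{"dx": 0,"dy": 0,"dz": 0.0005,"twist": 0}])

```text
t: 25.75
eef_pos: [443.1, -141.8, 64.6]
tcp_rot: [3.141, -0.001, 0.001]
ft_force: [-1.6, 1.4, 5.2]
opening: 0.419
```

>>> carry_out(moves=[{"dx": 0,"dy": 0,"dz": 0,"twist": 0},{"dx": 0,"dy": 0,"dz": 0,"twist": 0},{"dx": 0,"dy": 0,"dz": 0,"twist": 0},{"dx": 0,"dy": 0,"dz": 0,"twist": 0},{"dx": 0,"dy": 0,"dz": 0,"twist": 0}], grip=0.085)

```text
t: 26.25
eef_pos: [443.1, -141.8, 64.1]
tcp_rot: [-3.142, -0.0, 0.001]
ft_force: [-1.0, -0.6, 0.2]
opening: 0.779
```

>>> carry_out(moves=[{"dx": 0,"dy": 0,"dz": -0.02,"twist": 0},{"dx": 0,"dy": 0,"dz": -0.06,"twist": 0},{"dx": 0,"dy": 0,"dz": -0.1,"twist": 0},{"dx": 0,"dy": 0,"dz": -0.14,"twist": 0},{"dx": 0,"dy": 0,"dz": -0.16,"twist": 0}])

```text
t: 26.75
eef_pos: [443.6, -142.0, 227.3]
tcp_rot: [3.14, -0.004, 0.001]
ft_force: [0.1, -0.6, 0.5]
opening: 0.894
```

>>> carry_out(moves=[{"dx": 0,"dy": -0.03,"dz": 0,"twist": 0},{"dx": 0,"dy": -0.07,"dz": 0,"twist": 0},{"dx": 0,"dy": -0.11,"dz": 0,"twist": 0},{"dx": 0,"dy": -0.15,"dz": 0,"twist": 0},{"dx": 0,"dy": -0.19,"dz": 0,"twist": 0}])

```text
t: 27.25
eef_pos: [442.6, 49.7, 224.2]
tcp_rot: [-3.142, -0.0, 0.0]
ft_force: [0.1, -0.2, 0.3]
opening: 0.892
```

>>> carry_out(moves=[{"dx": 0,"dy": -0.04,"dz": 0,"twist": 0},{"dx": 0,"dy": -0.08,"dz": 0,"twist": 0},{"dx": 0,"dy": -0.11,"dz": 0,"twist": 0},{"dx": 0,"dy": -0.11,"dz": 0,"twist": 0},{"dx": 0,"dy": -0.11,"dz": 0,"twist": 0}])

```text
t: 27.75
eef_pos: [442.6, 158.6, 224.0]
tcp_rot: [3.141, 0.0, 0.002]
ft_force: [0.7, 0.5, 0.8]
opening: 0.895
```

```bash
python3 - <<'E'
from h import *
s=state();print(s['t'],s['eef_pos'],s['opening'],s['ft_force'])
snap('top','top8');snap('scene','scene8')
for f in('top8','scene8'):
  for a in [(443,-141,105,125,25),(443,-141,50,65,40),(652,-152,30,50,48),(546,-228,97,118,30),(547,-147,143,165,32),(559,7,9,22,40),(576,156,25,75,48),(368,-42,8,25,60)]: at(f,*a)
E
```

```text
27.75 [442.61839453 158.56035665 223.97660453] 0.8953364727784398 [0.70989658 0.4997922  0.78029884]
top8 (443, -141) 131 mean [ 444.4 -140.   111.9] circ [ 444.8 -140.3] 9.6
top8 (443, -141) 1082 mean [ 443.1 -139.2   56. ] circ [ 444.2 -140.4] 37.7
top8 (652, -152) 1979 mean [ 653.8 -151.3   38. ] circ [ 654.  -151.2] 43.5
top8 (546, -228) 567 mean [ 545.4 -227.1  106. ] circ [ 546.  -227.5] 20.9
top8 (547, -147) 399 mean [ 547.4 -145.5  150.1] circ [ 547.5 -147. ] 25.9
top8 (559, 7) 684 mean [559.    7.4  16.6] circ [559.    7.4] 32.9
top8 (576, 156) 1427 mean [574.4 154.4  40.3] circ [577.3 157.3] 37.6
top8 (368, -42) 492 mean [368.2 -41.5  13.2] circ [369.7 -41.5] 54.4
scene8 (443, -141) 125 mean [ 441.9 -144.1  110.4] circ [ 442.4 -142.8] 9.7
scene8 (443, -141) 915 mean [ 437.4 -150.4   55.3] circ [ 442.6 -142.7] 38.1
scene8 (652, -152) 1731 mean [ 651.1 -154.2   36.7] circ [ 651.9 -153. ] 44.2
scene8 (546, -228) 583 mean [ 542.9 -231.4  104.8] circ [ 544.5 -230. ] 21.2
scene8 (547, -147) 385 mean [ 544.1 -148.8  148.8] circ [ 545.4 -148.6] 25.4
scene8 (559, 7) 508 mean [556.4   4.2  14.9] circ [557.6   6.1] 33.7
scene8 (576, 156) 795 mean [570.6 146.4  38.8] circ [574.3 154.8] 37.4
scene8 (368, -42) 416 mean [365.7 -45.3  12. ] circ [365.7 -44.6] 54.4
```

View pics/scene8.png

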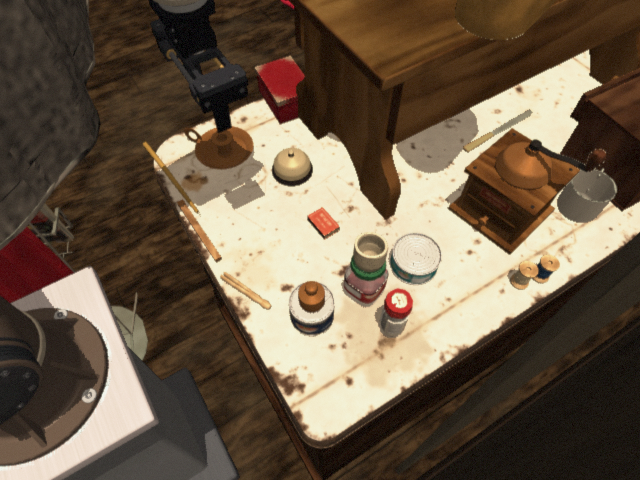

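All four items are in place: weight on the tall tin (312,297), cup on the wide jar (370,262) and slim jar at (397,312). The bell, matchbox and peg haven't moved.

```bash
python3 -c "
from cell import *
print(job_done())"
```

```text
the job is handed in; nothing more can be done
None
```

The display is set out in the order asked. I handed the job in at about 28 s, with everything released and the arm clear.

Final checks with the top and scene cameras:
- **Wide jar:** it stands within about 1 mm of the midpoint between the tins. I measured this just after placing it, because the cup now covers most of its lid.
- **Cup:** it is upright and within about 1 mm of the lid centre.
- **Slim jar:** its centre is about 81 mm to the right of the wide jar's, so the gap is about 29–30 mm. It sits 1–2 mm nearer the robot than straight right. I aimed between the robot's own right and the right angle to the line of tins, which differ by about 4 mm here.
- **Brass weight:** it is within about 1 mm of the centre of the taller tin's top.
- **Bystanders:** the bell, matchbox and peg show no movement in the top view beyond measurement noise.

No check failed. The two cameras disagree by a constant 2–3 mm in absolute position but agree on the relative positions to about 1 mm.

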